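# Depth-gauge check of a printed joint housing, presented to the desk camera

## Robot

A 6-joint arm with a two-finger parallel gripper is mounted at the origin on the work surface. World frame = base frame: x ahead of the robot, y to its left, z up, the work surface at z = 0. Lengths are in m, angles in rad, forces in N, time in s.
With the tool pointing down it reaches from about 0.35 to 0.875 m from the base axis. Payload 15.5 kg.
Tool frame: the origin (TCP) lies on the centre line of the jaws, within the pads' length; the fingertips stand 17 mm ahead of it and the grasp point (between the pads) lies 2 mm behind it; z points along the fingers, x is the direction in which the jaws open and shut, and the axes are right-handed (so a half turn about z gives the same grasp; the last joint's range is limited). The gripper opens to 85 mm and grips with 20 to 120 N. Pads are 22 mm wide; open, the fingers measure 114 mm over their backs; the gripper's body (76 mm by 85 mm) begins 54 mm behind the grasp point. The pads swing forward as they close: fully open they stand 13 mm farther back than shut.
Start: joints at [1.056, 0.494, 1.345, -0, 1.302, -0.096], TCP at [0.254, 0.571, 0.248] pointing down, gripper open.
Joint ranges: [-2.91, 2.91], [-0.82, 2.16], [0.22, 2.67], [-1.22, 4.37], [0.12, 2.79], [-3.08, 3.08]. Speed limits (rad/s): [1.89, 1.89, 2.57, 3.01, 3.01, 3.01].

## Interface

Orientations are given as a unit quaternion [x, y, z, w].
In Python, from cell import env gives the robot as it stands.
- The arm moves only by the tool send_rows, never from a script. Its argument "increments" is one flat list of numbers, 5 for each row, row after row: the shift along the world's x, y, z in cm, then the turn about the world's z in degrees, then the finger opening in cm, from 0 to 8.54. In form: [dx, dy, dz, twist, jaw, dx, dy, dz, twist, jaw, ...]. A call has 1 to 20 rows; each row is the pose to reach, as a shift and turn from the pose commanded when the call began; what a row does not reach only later rows make up. A row lasts 1/12 s, in which the tool goes at most 41.7 mm and 7.16 degrees, less where a joint would pass 70% of its speed; a pose out of reach is approached as far as the arm can. A call with a gripper value outside its range is refused whole. The fingers move at their own pace and stop on an object; the grip force is fixed at half the most. Time passes only in rows, so rows that repeat a pose let the fingers close. It gives the time, the measured TCP pose, the force and the opening at its end, in the units of the state.
- env.read_state(): the state, without advancing time (a new reading comes with each control period).
- env.get_image(name): name is "scene" or "side" or "wrist"; returns the picture (420x560x3 uint8, red, green, blue); there is no depth.
- env.camera_params(name): a dict with "fx", "fy", "cx", "cy" (pixels), "position" and "orientation" of the camera in the world; the wrist camera has in their place "hand_eye" (4x4, takes a point from camera to tool coordinates, whose origin is the TCP and whose axes are the tool frame's). Camera axes: x right, y down, z forward; pixel columns grow to the right and rows downward; lengths in m; the calibration is good to about 2 mm. A picture is of the moment at which its call begins: read the wrist's pose just before it. camera_params takes no time and is no camera call.
- env.close_job(): hands the job in, once; it reports no verdict.
The state is a dict: "time_s": time; "joint_positions": joint angles; "joint_vel": joint speeds; "joint_torque": joint torques, N m; "tool_pos": TCP position; "ee_rot": TCP orientation; "wrist_force": force on the tool from outside, world axes, zero at the start; "wrist_torque": the same for the moment, N m; "opening": finger opening in m.
Only numpy, scipy, OpenCV 4.12 (cv2) and the standard library are available. Lean on these libraries where they do the work, as an engineer would, in place of code of your own. Each camera call takes 0.05 s, during which the arm holds its last target.

## Task

Take the gauge rod off its rest, slide its steel end into the slanted guide tube of the white printed housing until the orange collar stops on the tube's mouth, then draw it all the way out again. Finish by holding the rod level and still with its coloured tip in front of the desk camera's lens, at lens height over the orange dot and with the rod side-on to the lens, so the bands can be read; keep holding it there when you stop, with the rod touching nothing but your gripper. Leave the other things on the desk where they are.

Things in the scene. Friction and masses are not known exactly. Their poses are not given: they have to be found in the camera images.
- rod: Loose gauge rod, 184 mm, starts level on its rest, tip roughly towards the robot. x axis: along it from tip to handle; origin: mid-handle, on the centre line. Black handle 16 mm wide (y), 18 high (z), x -42 to +54 mm; grip it across its width at the origin, from above. Orange collar 34 mm across, x -50 to -42. Steel shaft 10 mm across, its last 8 mm tapered, to x -130; coloured bands at the tip
- rod_tip (a point): centre of the rod's tip, at x = -130 mm of the rod
- rod_collar (a point): centre of the collar's face that looks to the tip, at x = -50 mm of the rod; this face stops on the tube's mouth
- rest: Fixed grey rest carrying the rod 75 mm above the desk: bar 170 x 45 x 10 mm with two notched posts, 8 mm thick, 79 mm high, that cup the handle at x = +44 mm (post 34 mm wide) and the shaft at x = -92 mm (29 mm wide). Origin on the desk below the rod's starting origin, x axis along the rod as it lies. The rod lifts straight up and out
- housing: Fixed white printed joint housing: two round-topped cheeks (114 mm high, outer faces 48 mm apart) on a grey plate 150 x 100 mm, the guide tube between them. Origin on the desk, x axis level, in the direction in which the tube's mouth leans (roughly away from the robot)
- tube: Aluminium guide tube fixed in the housing, 85 mm long. Origin: centre of its mouth, 145 mm above the desk; z axis points out of the mouth along the bore, 40 degrees above level. Bore 14 mm, flaring over the last 12 mm to 25 mm; outside 33 mm at the mouth, 22 mm below. Fully in, 80 mm of rod is inside, the rod's x axis lies along the tube's z and the collar face at z = 0; no bottom to hit
- deskcam: Fixed desk camera: grey head 75 mm wide, 36 mm high on a post, lens centre 160 mm above the desk, looking along the body's -x axis (x level). Origin on the desk below the lens front. Black base plate 190 x 120 x 4 mm, x -150 to +40 mm, with an orange dot at x = -110 mm
- view_point (a point): where the rod's tip is to be held: 110 mm in front of the lens at lens height, 160 mm straight above the orange dot
- mug: amber glass mug, 76 mm across, 85 mm high, loose; origin under its centre; leave it
- adapter: black power adapter, 110 by 50 by 30 mm, loose; origin under its centre; leave it
- tape: blue tape roll lying flat, 90 mm across, 24 mm high, loose; origin under its centre; leave it
- screwjar: small whitish jar with red cap, 56 mm across, 75 mm high, loose; origin under its centre; leave it
- screwdriver: screwdriver lying on the desk, loose; leave it
- headset: black headset lying flat, about 190 mm wide, 40 mm high, loose; leave it
There are look-alikes about, which are no part of the job. What is shaped like the rod but yellow is not meant.

How it is judged:
On the way, in this order (a step that is already met when the one before it is completed fails the run):
1. the rod is in the guide tube, in line with it, with its collar on the tube's mouth (within 4 mm) (z of rod_collar in the frame of tube below 0.004 m and x of rod_collar in the frame of tube between -0.008 and 0.008 m and y of rod_collar in the frame of tube between -0.008 and 0.008 m and angle between the x axis of rod and the z axis of tube, either way round below 0.14 rad), for 0.1 s.
2. the rod is drawn right out: its tip is more than 10 mm outside the tube's mouth (z of rod_tip in the frame of tube above 0.01 m), for 0.1 s.
At the end, for the whole second after the job is handed in: The gripper holds the rod at rest, level within 8 degrees, its tip within 30 mm of the viewing point, the rod within 40 degrees of side-on to the lens, and touching neither rest, housing nor camera (distance between rod_tip and view_point below 0.03 m and angle between rod's own x axis and vertical between 1.431 and 1.711 rad and angle between the x axis of rod and the x axis of deskcam, either way round above 0.87 rad and contact force between the fingers and rod above 1 N and height (world z) of rod above 0.1 m and linear speed of rod below 0.02 m/s and angular speed of rod below 0.15 rad/s and contact force between rod and housing below 0.1 N and contact force between rod and rest below 0.1 N and contact force between rod and deskcam below 0.1 N); the arm keeps its last pose, push and grip.
It fails at once if another thing on the desk is moved more than 40 mm (distance of any of mug, adapter, tape, screwjar, screwdriver, headset from where it was at the start of the episode above 0.04 m).
It also fails if it takes over 53 s, if anything falls off the work surface, if the arm or the gripper's body presses on something with over 40 N, if the wrist force passes 120 N, or if a joint passes its speed limit or range.

## Working session

There is one attempt and no reset: what is moved stays moved. The work goes in short steps, Python scripts to look and compute and a tool call to move; the robot and the scene stay as the last step left them, time stands still between calls to the robot, and variables do not carry over. Pictures are saved under pics/ and viewed, and the job is handed in when it is done.

Besides the shell and the picture viewer there is one more tool, called after "Emit:" in YAML: its name, and indented under it one key for each argument. send_rows: Moves the arm, as the interface text tells. Its arguments: {"type":"object","properties":{"increments":{"type":"array","items":{"type":"number"}}},"required":["increments"]}

```bash
ls; mkdir -p pics
cat > h.py <<'E'
import numpy as np, cv2
from cell import env
from scipy.spatial.transform import Rotation as R
def cam(n,st=None):
    p=env.camera_params(n)
    K=(p["fx"],p["fy"],p["cx"],p["cy"])
    if "hand_eye" in p:
        T=np.eye(4);T[:3,:3]=R.from_quat(st["ee_rot"]).as_matrix();T[:3,3]=st["tool_pos"]
        M=T@np.array(p["hand_eye"]); return K,M[:3,:3],M[:3,3]
    return K,R.from_quat(p["orientation"]).as_matrix(),np.array(p["position"])
def ray(c,u,v):
    K,Rm,t=c; d=Rm@np.array([(u-K[2])/K[0],(v-K[3])/K[1],1]); return t,d/np.linalg.norm(d)
def onz(c,u,v,z):
    t,d=ray(c,u,v); return t+d*(z-t[2])/d[2]
def tri(*cuv):
    A=np.zeros((3,3));b=np.zeros(3);
    for c,u,v in cuv:
        t,d=ray(c,u,v);P=np.eye(3)-np.outer(d,d);A+=P;b+=P@t
    x=np.linalg.solve(A,b); return x,[np.linalg.norm((np.eye(3)-np.outer(ray(c,u,v)[1],ray(c,u,v)[1]))@(x-c[2])) for c,u,v in cuv]
def proj(c,p):
    K,Rm,t=c; q=Rm.T@(np.array(p)-t); return np.array([K[0]*q[0]/q[2]+K[2],K[1]*q[1]/q[2]+K[3]])
def grab(n,f):
    im=env.get_image(n)[:,:,::-1].copy(); cv2.imwrite(f"pics/{f}.png",im); return im
E
python3 - <<'E'
from h import *
s=env.read_state(); print(s)
for n in("scene","side","wrist"): grab(n,n+"0"); print(env.camera_params(n))
E
```

```text
pics
{'time_s': 0.0, 'joint_positions': array([ 1.05649027e+00,  4.94208567e-01,  1.34612830e+00, -1.08575580e-05,
        1.30249170e+00, -9.55039226e-02]), 'joint_vel': array([-8.01560833e-05, -1.12871197e-03, -5.02728178e-04, -4.82520598e-05,
       -2.67073772e-03, -7.53056522e-04]), 'joint_torque': array([ 1.74019289e-03, -8.82158661e+01, -3.83860552e+01, -3.37113829e-05,
        1.03700304e-02,  3.30284195e-06]), 'tool_pos': array([0.25400302, 0.57069087, 0.24768542]), 'ee_rot': array([ 8.38648684e-01,  5.44672382e-01, -5.45562125e-04,  2.90269579e-04]), 'wrist_force': array([0.26280116, 0.48493488, 0.9666244 ]), 'wrist_torque': array([ 0.04251884, -0.0090965 , -0.012569  ]), 'opening': 0.08578738667561395}
{'fx': 413.05339412496045, 'fy': 413.05339412496045, 'cx': 277.91692635486777, 'cy': 205.7967590006794, 'position': array([0.98173965, 0.73596744, 0.89974171]), 'orientation': array([ 0.22080362,  0.87945457, -0.40730344, -0.10912991])}
{'fx': 417.1819440547639, 'fy': 417.1819440547639, 'cx': 267.48814988035735, 'cy': 213.82791482439652, 'position': array([ 0.39574754, -0.90731218,  1.10470159]), 'orientation': array([ 0.93698871, -0.06126407,  0.02935256, -0.34269126])}
{'fx': 297.62332254695235, 'fy': 297.62332254695235, 'cx': 279.5797693076712, 'cy': 208.89028153197353, 'hand_eye': array([[ 9.99999916e-01,  2.10958458e-04,  3.51997745e-04,
         2.16653073e-04],
       [-3.14653672e-04,  9.44788898e-01,  3.27679477e-01,
        -8.51828899e-02],
       [-2.63436804e-04, -3.27679560e-01,  9.44788885e-01,
        -1.24400581e-01],
       [ 0.00000000e+00,  0.00000000e+00,  0.00000000e+00,
         1.00000000e+00]])}
```

View pics/scene0.png

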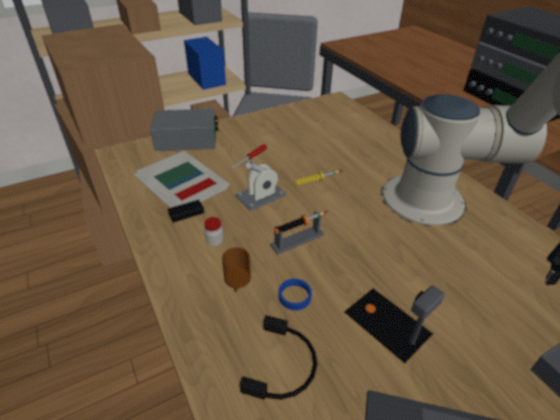

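View pics/side0.png

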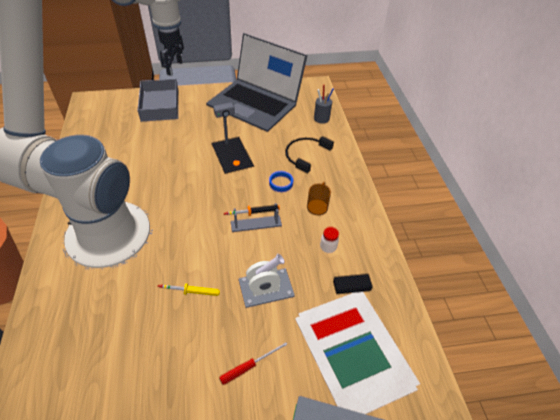

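View pics/wrist0.png

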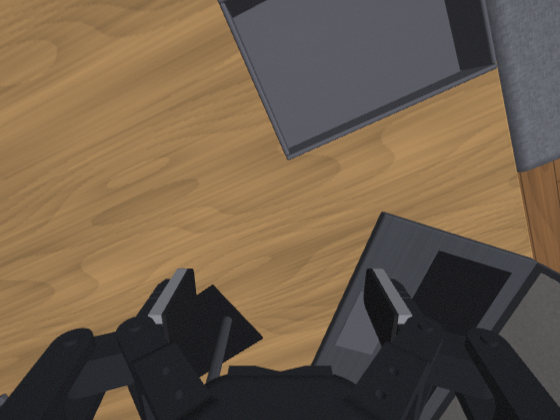

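The scene picture shows the black-handled rod on its grey rest at (300,225). The yellow look-alike is at (318,178), lying on the desk. The housing is at (262,188) and the desk camera at (400,315). In the side picture these are at (255,212), (190,290), (265,280) and (230,145). The one with the black handle, on the rest, fits the description. I'll confirm it in an enlarged crop.

Run:
```python
import cv2,numpy as np
a=cv2.imread("pics/scene0.png")[140:260,225:345]; b=cv2.imread("pics/side0.png")[195:315,215:335]
a=cv2.resize(a,None,fx=3.3,fy=5,interpolation=cv2.INTER_CUBIC);b=cv2.resize(b,None,fx=3.3,fy=5,interpolation=cv2.INTER_CUBIC)
cv2.imwrite("pics/crop0.png",np.hstack([a,b]))
a=cv2.imread("pics/scene0.png")[280:360,340:440]; b=cv2.imread("pics/side0.png")[95:175,205:305]
cv2.imwrite("pics/crop1.png",cv2.resize(np.hstack([a,b]),None,fx=4,fy=5,interpolation=cv2.INTER_CUBIC))
```

```text
(no output)
```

View pics/crop0.png

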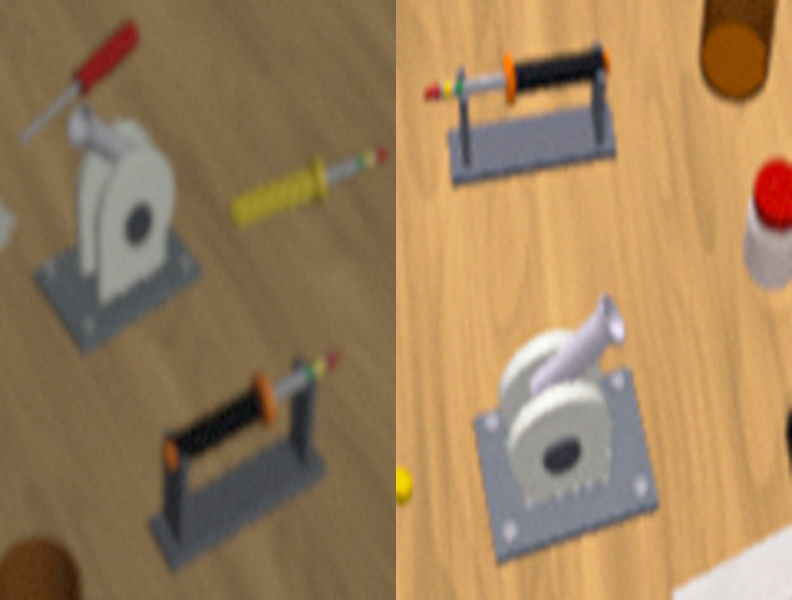

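View pics/crop1.png

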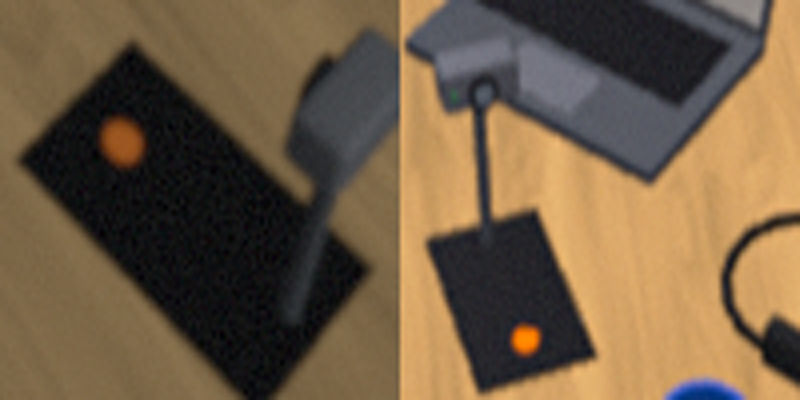

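The crops confirm it: black handle with orange collar on the notched posts, red tip towards the robot. The yellow rod lies flat on the desk. The tube's flared mouth is at scene (249,166) and side (280,259).

```bash
cat > m0.py <<'E'
from h import *
S=cam("scene");D=cam("side")
a=lambda x,y:(225+x/3.3,140+y/5); b=lambda x,y:(215+(x-396)/3.3,195+y/5)
def t(n,p,q):
    x,e=tri((S,*p),(D,*q)); print(n,x.round(4),np.round(e,4)); return x
tip=t("tip",a(338,357),b(428,93)); end=t("end",a(172,455),b(606,62)); col=t("col",a(265,400),b(509,80)); m=t("mouth",a(80,128),b(610,318))
print("len",np.linalg.norm(end-tip),"yaw",np.degrees(np.arctan2(*(end-tip)[1::-1])))
print("plate side",[onz(D,*b(*p),.006).round(4) for p in((474,420),(628,370),(657,508),(500,562))])
print("plate scene",[onz(S,*a(*p),.006).round(4) for p in((38,273),(85,352),(200,272))])
for c,n in((S,"scene0"),(D,"side0")):
    im=cv2.imread(f"pics/{n}.png");h=cv2.cvtColor(im,cv2.COLOR_BGR2HSV)
    k=cv2.inRange(h,(5,180,120),(18,255,255));N,l,s,ct=cv2.connectedComponentsWithStats(k)
    for i in range(1,N):
        if s[i,4]>5: print(n,ct[i].round(1),s[i,4],onz(c,*ct[i],.004).round(4))
a=lambda x,y:(340+x/4,280+y/5); b=lambda x,y:(205+(x-400)/4,95+y/5)
print("camplate scene",[onz(S,*a(*p),.004).round(4) for p in((22,160),(132,43),(370,270),(262,400))])
print("camplate side",[onz(D,*b(*p),.004).round(4) for p in((428,240),(535,210),(595,355),(482,392))])
E
python3 m0.py
```

```text
tip [ 0.3873 -0.026   0.0748] [0.0026 0.0026]
end [ 0.5643 -0.0218  0.0748] [0.0026 0.0026]
col [ 0.4672 -0.0246  0.0743] [0.0026 0.0026]
mouth [ 0.5304 -0.2679  0.1426] [0.0004 0.0004]
len 0.17708309364007216 yaw 1.3764745406870373
plate side [array([ 0.4131, -0.2348,  0.006 ]), array([ 0.56  , -0.2174,  0.006 ]), array([ 0.5702, -0.3156,  0.006 ]), array([ 0.4271, -0.3326,  0.006 ])]
plate scene [array([ 0.5643, -0.3103,  0.006 ]), array([ 0.5569, -0.2118,  0.006 ]), array([ 0.4131, -0.2324,  0.006 ])]
scene0 [305.4 219.5] 16 [ 0.419 -0.091  0.004]
scene0 [276.2 230.6] 8 [ 0.5273 -0.089   0.004 ]
scene0 [370.2 308. ] 52 [0.4491 0.2827 0.004 ]
side0 [323.   90.5] 10 [0.891  0.7215 0.004 ]
side0 [235.9 162.4] 36 [0.4497 0.2858 0.004 ]
side0 [321.8 183.4] 8 [0.7543 0.1345 0.004 ]
side0 [316.9 206.4] 205 [0.7127 0.0258 0.004 ]
side0 [278.4 206.7] 7 [0.5781 0.0411 0.004 ]
side0 [249.  210.3] 26 [0.4741 0.0373 0.004 ]
side0 [  2.6 232.8] 120 [-0.3415  0.0406  0.004 ]
side0 [330.5 227. ] 6 [ 0.7388 -0.0706  0.004 ]
camplate scene [array([0.5135, 0.2626, 0.004 ]), array([0.4025, 0.2357, 0.004 ]), array([0.3612, 0.4169, 0.004 ]), array([0.4677, 0.4383, 0.004 ])]
camplate side [array([0.3643, 0.4111, 0.004 ]), array([0.4745, 0.4357, 0.004 ]), array([0.5158, 0.2574, 0.004 ]), array([0.4059, 0.2302, 0.004 ])]
```

Emit:
send_rows:
  increments: [26.1,-59.4,0,25.4,8.5,26.1,-59.4,0,25.4,8.5,26.1,-59.4,0,25.4,8.5,26.1,-59.4,0,25.4,8.5,26.1,-59.4,0,25.4,8.5,26.1,-59.4,0,25.4,8.5,26.1,-59.4,0,25.4,8.5,26.1,-59.4,0,25.4,8.5,26.1,-59.4,0,25.4,8.5,26.1,-59.4,0,25.4,8.5,26.1,-59.4,0,25.4,8.5,26.1,-59.4,0,25.4,8.5,26.1,-59.4,0,25.4,8.5,26.1,-59.4,0,25.4,8.5,26.1,-59.4,0,25.4,8.5,26.1,-59.4,0,25.4,8.5,26.1,-59.4,-3,25.4,8.5,26.1,-59.4,-3,25.4,8.5]

```text
time_s: 1.65
tool_pos: [0.5139, -0.0244, 0.2148]
ee_rot: [0.699, 0.715, -0.001, -0.002]
wrist_force: [-2.1, 0.6, -2.0]
opening: 0.085
```

Run:
```python
from h import *
s=env.read_state();print(s["time_s"],s["tool_pos"],s["ee_rot"],s["joint_positions"].round(2), abs(s["joint_vel"]).max(),s["wrist_force"])
grab("wrist","wrist1")
```

```text
1.65 [ 0.5138778  -0.02442328  0.21483604] [ 0.69940364  0.71472304 -0.00137561 -0.00190579] [-0.16  0.38  1.65 -0.    1.11 -1.76] 0.1182555831752966 [-2.06802632  0.62826185 -1.96048843]
```

View pics/wrist1.png

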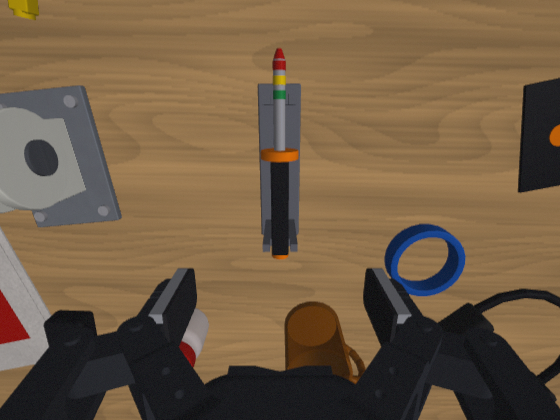

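The wrist view shows the rod in line with the image: tip (279,49), collar face (279,151), handle end (280,258).

Run:
```python
from h import *
s=env.read_state();W=cam("wrist",s)
for n,u,v,z in(("tip",279.3,49,.075),("colL",261.5,155,.075),("colR",298.5,155,.075),("end",280.5,255,.083),("hL",270.5,170,.084),("hR",289.5,170,.084),("hL2",271.5,245,.084),("hR2",289,245,.084)): print(n,onz(W,u,v,z).round(4))
t,d=ray(W,278.5,258);print(W[2])
```

```text
tip [ 0.3853 -0.0259  0.075 ]
colL [ 0.4699 -0.0398  0.075 ]
colR [ 0.4692 -0.0068  0.075 ]
end [ 0.5647 -0.0206  0.083 ]
hL [ 0.4814 -0.0314  0.084 ]
hR [ 0.481  -0.0147  0.084 ]
hL2 [ 0.5537 -0.0294  0.084 ]
hR2 [ 0.5533 -0.0128  0.084 ]
[ 0.42927696 -0.02492346  0.34130093]
```

Emit:
send_rows:
  increments: [0.05,0.1,-4,0.4,8.5,0.05,0.1,-8,0.4,8.5,0.05,0.1,-11,0.4,8.5,0.05,0.1,-11,0.4,8.5,0.05,0.1,-11,0.4,8.5,0.05,0.1,-11,0.4,8.5]

```text
time_s: 2.2
tool_pos: [0.5166, -0.0216, 0.1103]
ee_rot: [0.696, 0.718, 0.001, 0.001]
wrist_force: [0.6, -0.6, 1.3]
opening: 0.085
```

Run:
```python
from h import *
s=env.read_state();print(s["time_s"],s["tool_pos"],2*np.degrees(np.arctan2(s["ee_rot"][1],s["ee_rot"][0])), abs(s["joint_vel"]).max(),s["wrist_force"])
```

```text
2.2 [ 0.5166033  -0.02160832  0.11031663] 91.8572611309686 0.017558969607046785 [ 0.60252095 -0.64958889  1.29606329]
```

Emit:
send_rows:
  increments: [0,0,-2,0,8.5,0,0,-3.5,0,8.5,0,0,-3.5,0,5,0,0,-3.5,0,2,0,0,-3.5,0,0,0,0,-3.5,0,0,0,0,-3.5,0,0,0,0,-3.5,0,0,0,0,-3.5,0,0,0,0,-3.5,0,0,0,0,-3.5,0,0]

```text
time_s: 3.12
tool_pos: [0.5161, -0.0221, 0.0742]
ee_rot: [0.696, 0.718, 0.0, 0.001]
wrist_force: [-3.1, -0.1, 13.9]
opening: 0.0146
```

Run:
```python
from h import *
s=env.read_state();print(s["time_s"],s["tool_pos"],s["opening"], abs(s["joint_vel"]).max(),s["wrist_force"])
grab("wrist","wrist2")
```

```text
3.1167 [ 0.51610395 -0.02214835  0.07423416] 0.014558530011157603 0.0019722184527978105 [-3.10454066 -0.13456681 13.92184665]
```

View pics/wrist2.png

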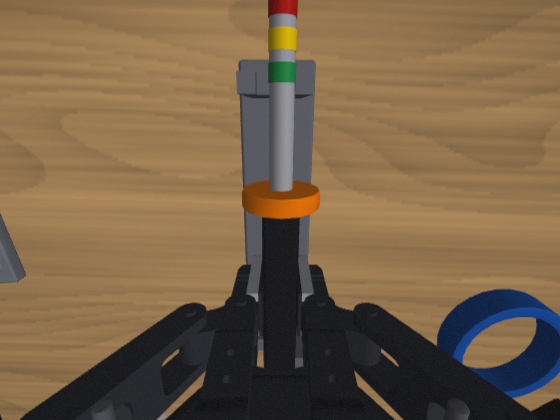

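Emit:
send_rows:
  increments: [0,0,1,0,0,0,0,2.5,0,0,0,0,5,0,0,0,0,8,0,0,0,0,12,0,0,0,0,15,0,0,4,-5,15,2,0,8,-10,15,4,0,12,-15,15,6,0,15,-19,15,6,0,17.3,-22.5,15,6,0,17.3,-22.5,15,6,0,17.3,-22.5,15,6,0,17.3,-22.5,15,6,0,17.3,-22.5,15,6,0]

```text
time_s: 4.42
tool_pos: [0.6888, -0.2484, 0.2231]
ee_rot: [0.658, 0.753, -0.0, -0.0]
wrist_force: [-0.5, 0.7, -1.5]
opening: 0.015
```

Run:
```python
from h import *
s=env.read_state();print(s["time_s"],s["tool_pos"],s["ee_rot"],s["opening"], abs(s["joint_vel"]).max(),s["wrist_force"])
grab("wrist","wrist3");grab("side","side3");im=grab("scene","scene3")
a=im[100:240,200:330];b=cv2.imread("pics/side3.png")[180:320,215:345]
cv2.imwrite("pics/crop3.png",cv2.resize(np.hstack([a,b]),None,fx=3,fy=4,interpolation=cv2.INTER_CUBIC))
```

```text
4.4167 [ 0.68877333 -0.24838279  0.22309334] [ 6.57960825e-01  7.53052108e-01 -5.14938518e-05 -2.70240329e-04] 0.015036895065736796 0.05609326459536397 [-0.53028359  0.72398244 -1.45089839]
```

View pics/wrist3.png

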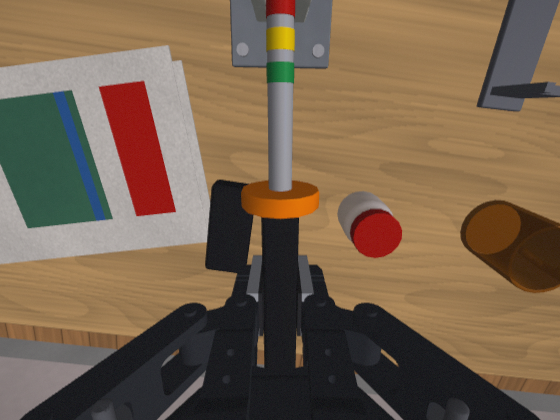

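View pics/crop3.png

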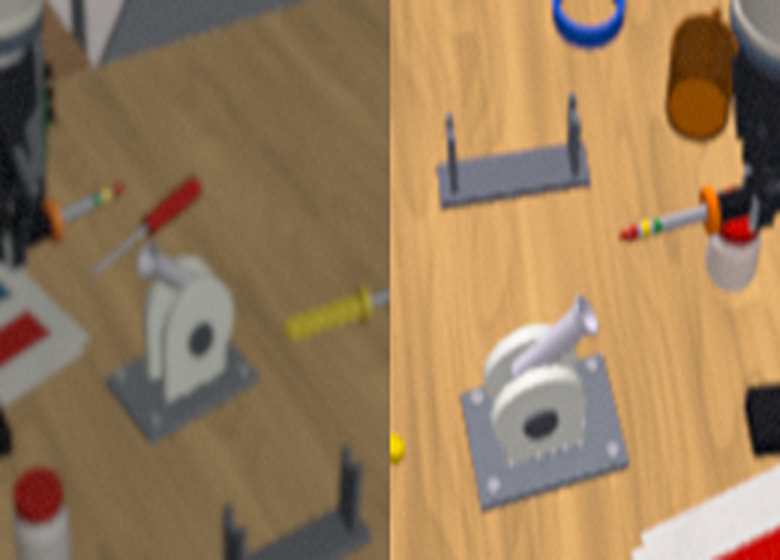

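Run:
```python
from h import *
s=env.read_state();W=cam("wrist",s);S=cam("scene");D=cam("side")
print("yaw tool",2*np.degrees(np.arctan2(s["ee_rot"][1],s["ee_rot"][0])))
for p in((233,64),(329,68),(242,49),(319,50),(231,5),(333,5)): print(p,onz(W,*p,.006).round(4))
a=lambda x,y:(200+x/3,100+y/4); b=lambda x,y:(215+(x-390)/3,180+y/4)
print("tip",tri((S,*a(122,188)),(D,*b(622,235))))
print("col",tri((S,*a(53,220)),(D,*b(708,210))))
print("mouth",tri((S,*a(148,261)),(D,*b(586,315))))
print("rod tip wrist", onz(W,280.5,38,.223),"collar",onz(W,280.5,190,.223))
```

```text
yaw tool 97.83730811317237
(233, 64) [ 0.5698 -0.3106  0.006 ]
(329, 68) [ 0.5598 -0.2109  0.006 ]
(242, 49) [ 0.5546 -0.3026  0.006 ]
(319, 50) [ 0.5447 -0.2242  0.006 ]
(231, 5) [ 0.5176 -0.317   0.006 ]
(333, 5) [ 0.5039 -0.2177  0.006 ]
tip (array([ 0.560222  , -0.26309079,  0.2233815 ]), [np.float64(0.0009793253257834812), np.float64(0.0009793253257833364)])
col (array([ 0.63957663, -0.25290024,  0.22429482]), [np.float64(0.001031687843491376), np.float64(0.0010316878434914376)])
mouth (array([ 0.53070157, -0.26870601,  0.14337995]), [np.float64(0.0005402252394386596), np.float64(0.0005402252394386307)])
rod tip wrist [ 0.58028176 -0.25997534  0.223     ] collar [ 0.63812869 -0.25193469  0.223     ]
```

Emit:
send_rows:
  increments: [-0.4,-0.05,-3,0,0,-0.9,-0.1,-6,0,0,-0.9,-0.1,-8.3,0,0,-0.9,-0.1,-8.3,0,0,-0.9,-0.1,-8.3,0,0,-1.6,-0.2,-8.3,0,0,-2.2,-0.3,-8.3,0,0,-2.8,-0.37,-8.3,0,0,-3.4,-0.45,-8.3,0,0,-3.4,-0.45,-8.3,0,0,-3.4,-0.45,-8.3,0,0]

```text
time_s: 5.48
tool_pos: [0.6544, -0.2518, 0.1408]
ee_rot: [0.658, 0.753, 0.0, 0.0]
wrist_force: [-0.3, 0.5, -0.8]
opening: 0.0151
```

```bash
cat > look.py <<'E'
from h import *
import sys
t=sys.argv[1]
s=env.read_state();print(s["time_s"],s["tool_pos"].round(4),s["opening"], abs(s["joint_vel"]).max(),s["wrist_force"].round(1),s["wrist_torque"].round(2))
p=s["tool_pos"];print("h,z rel mouth",((p[:2]-[.5305,-.268])@[.9915,.130]*1000).round(1),((p[2]-.145)*1000).round(1),"lat",((p[:2]-[.5305,-.268])@[-.130,.9915]*1000).round(1))
b=grab("side","side"+t)[180:320,215:345];a=grab("scene","scene"+t)[100:240,200:330]
cv2.imwrite(f"pics/crop{t}.png",cv2.resize(np.hstack([a,b]),None,fx=3,fy=4,interpolation=cv2.INTER_CUBIC))
E
python3 look.py 4
```

```text
5.4833 [ 0.6544 -0.2518  0.1408] 0.0151490067687574 0.014896065055759914 [-0.3  0.5 -0.8] [-0.01 -0.07  0.03]
h,z rel mouth 125.0 -4.2 lat -0.0
```

View pics/crop4.png

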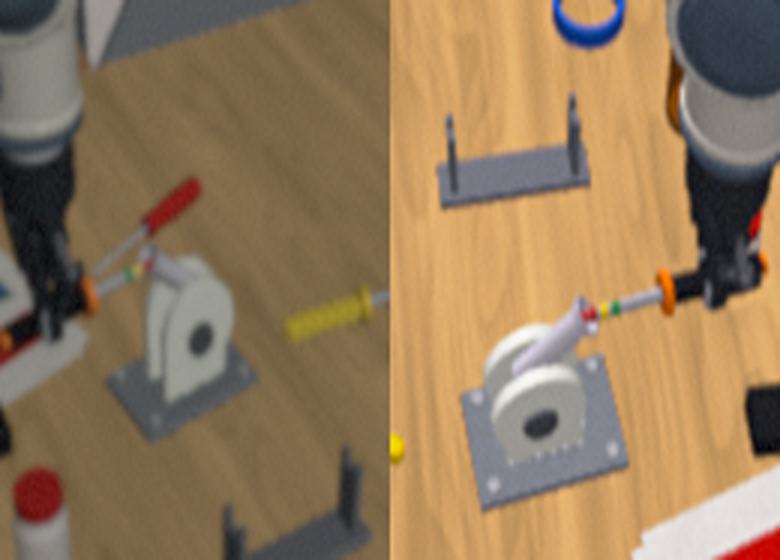

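The tip sits in the flare at (590,315) in the side crop, with no contact force yet. Next I swing the handle up so the rod pivots in the pads.

Emit:
send_rows:
  increments: [-0.15,-0.02,0.6,0,0,-0.3,-0.04,1.2,0,0,-0.45,-0.06,1.8,0,0,-0.6,-0.08,2.3,0,0,-0.6,-0.08,2.3,0,0,-0.6,-0.08,2.3,0,0]

```text
time_s: 6.08
tool_pos: [0.6499, -0.2524, 0.1647]
ee_rot: [0.657, 0.754, 0.001, 0.001]
wrist_force: [7.3, 1.8, -1.9]
opening: 0.0148
```

```bash
python3 look.py 5
```

```text
6.0833 [ 0.6499 -0.2524  0.1647] 0.014843111262242532 0.005226002112275795 [ 7.3  1.8 -1.9] [ 0.26 -1.37 -0.07]
h,z rel mouth 120.4 19.7 lat -0.0
```

View pics/crop5.png

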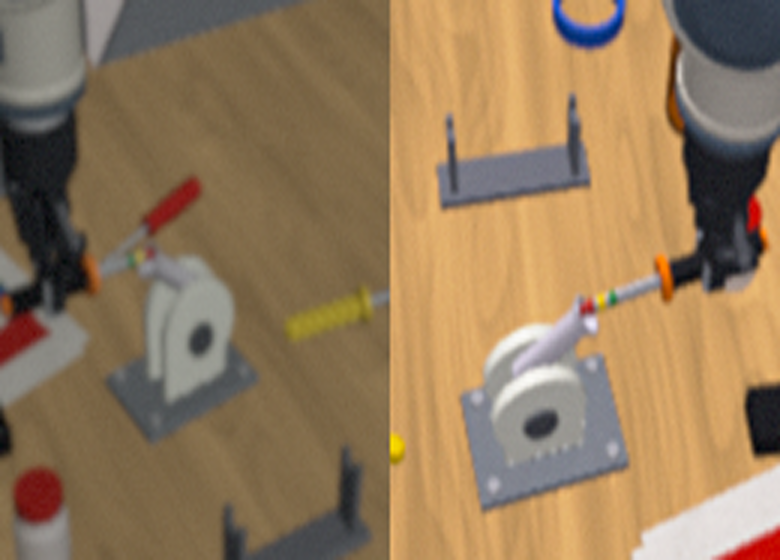

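Run:
```python
from h import *
S=cam("scene");D=cam("side")
a=lambda x,y:(200+x/3,100+y/4); b=lambda x,y:(215+(x-390)/3,180+y/4)
print("col",tri((S,*a(92,270)),(D,*b(666,278))));
im=cv2.imread("pics/side5.png")[240:270,270:320];i2=cv2.imread("pics/scene5.png")[150:180,220:270]
cv2.imwrite("pics/z5.png",cv2.resize(np.hstack([i2,im]),None,fx=8,fy=12,interpolation=cv2.INTER_CUBIC))
```

```text
col (array([ 0.60240832, -0.25945267,  0.16299737]), [np.float64(0.004143516097810498), np.float64(0.00414351609781063)])
```

View pics/z5.png

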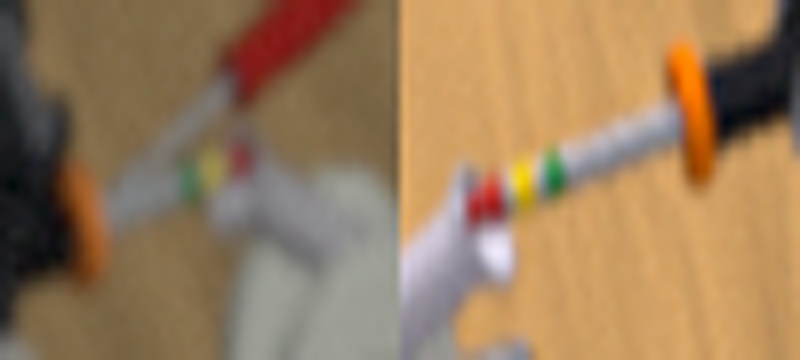

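Run:
```python
from h import *
S=cam("scene");D=cam("side")
c,e=tri((S,230.6,168.5),(D,306.5,249.6));y,f=tri((S,246.3,163.9),(D,285.6,255.4));g,k=tri((S,243.4,165),(D,289.3,254.3))
print(c,e,y,f,g,k)
for q in(y,g):
  d=c-q;print(np.degrees(np.arctan2(d[2],np.hypot(d[0],d[1]))),np.linalg.norm(d))
```

```text
[ 0.60244088 -0.25803512  0.16021882] [np.float64(0.0032283493272291333), np.float64(0.0032283493272290092)] [ 0.54389899 -0.26609162  0.15409605] [np.float64(0.002067620367976555), np.float64(0.0020676203679763677)] [ 0.55472154 -0.26414647  0.15454141] [np.float64(0.0018901623023689928), np.float64(0.00189016230236917)]
5.91538229122914 0.059409996824734995
6.7304138170169905 0.04844292531014131
```

Emit:
send_rows:
  increments: [-0.2,-0.03,-0.1,0,0,-0.4,-0.05,-0.15,0,0,-0.55,-0.07,-0.1,0,0,-0.7,-0.09,0.1,0,0,-0.8,-0.1,0.2,0,0,-0.8,-0.1,0.2,0,0]

```text
time_s: 6.68
tool_pos: [0.6475, -0.2534, 0.1692]
ee_rot: [0.657, 0.754, 0.004, 0.007]
wrist_force: [37.2, 8.4, 0.8]
opening: 0.0148
```

```bash
cat >> look.py <<'E'
im=b[50:90,45:105];i2=a[40:80,10:70]
cv2.imwrite(f"pics/z{t}.png",cv2.resize(np.hstack([i2,im]),None,fx=6.6,fy=9,interpolation=cv2.INTER_CUBIC))
E
python3 look.py 6
```

```text
6.6833 [ 0.6475 -0.2534  0.1692] 0.014770419565407682 0.004321832017869271 [37.2  8.4  0.8] [ 1.43 -6.4  -0.39]
h,z rel mouth 117.9 24.2 lat -0.8
```

View pics/z6.png

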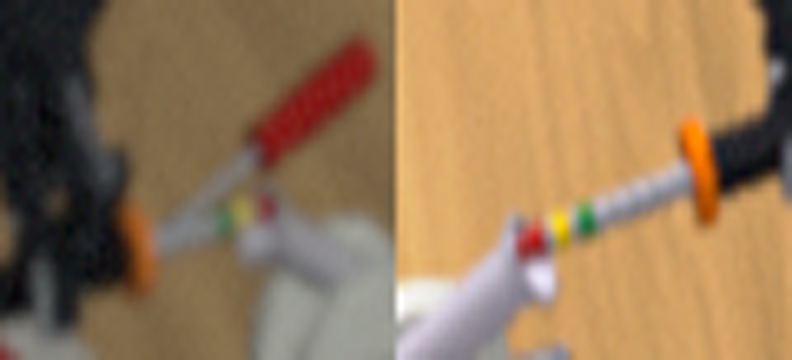

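```bash
cat > ang.py <<'E'
from h import *
import sys
# args: yellow scene xy, yellow side xy, collar scene xy, collar side xy in z-crop pixels
v=list(map(float,sys.argv[1:9]))
S=cam("scene");D=cam("side")
A=lambda x,y:(210+x/6.6,140+y/9); B=lambda x,y:(260+(x-396)/6.6,230+y/9)
y,f=tri((S,*A(*v[0:2])),(D,*B(*v[2:4])));c,e=tri((S,*A(*v[4:6])),(D,*B(*v[6:8])))
d=c-y;print(y.round(4),f[0].round(4),c.round(4),e[0].round(4),"ang",np.degrees(np.arctan2(d[2],np.hypot(d[0],d[1]))),"yaw",np.degrees(np.arctan2(d[1],d[0])),np.linalg.norm(d))
u=d/np.linalg.norm(d);s=env.read_state();g=s["tool_pos"]+[0,0,.001]
th=np.arctan2(d[2],np.hypot(d[0],d[1]))
# angle from G to yellow mid and collar
for q,n in((y,"G-yellow"),(c,"G-collar")):
  w=g-q;print(n,np.degrees(np.arctan2(w[2],np.hypot(w[0],w[1]))).round(2),np.linalg.norm(w).round(4))
E
python3 ang.py 240 210 560 228 138 248 700 170
```

```text
[ 0.5424 -0.2669  0.1555] 0.0013 [ 0.6011 -0.2578  0.1635] 0.0031 ang 7.698098632413299 yaw 8.745920667564826 0.05994946498039064
G-yellow 7.82 0.107
G-collar 7.97 0.0471
```

Emit:
send_rows:
  increments: [0,0,0.4,0,0,-0.05,0,0.8,0,0,-0.1,0,1.2,0,0,-0.15,0,1.6,0,0,-0.3,0,2.1,0,0,-0.45,0,2.5,0,0,-0.45,0,2.5,0,0]

```text
time_s: 7.37
tool_pos: [0.6387, -0.2536, 0.1929]
ee_rot: [0.657, 0.754, 0.002, 0.003]
wrist_force: [13.0, 1.9, 0.3]
opening: 0.0148
```

```bash
python3 look.py 7
```

```text
7.3667 [ 0.6387 -0.2536  0.1929] 0.014757428303584706 0.011633028049481615 [13.   1.9  0.3] [ 0.37 -2.5  -0.  ]
h,z rel mouth 109.1 47.9 lat 0.3
```

View pics/z7.png

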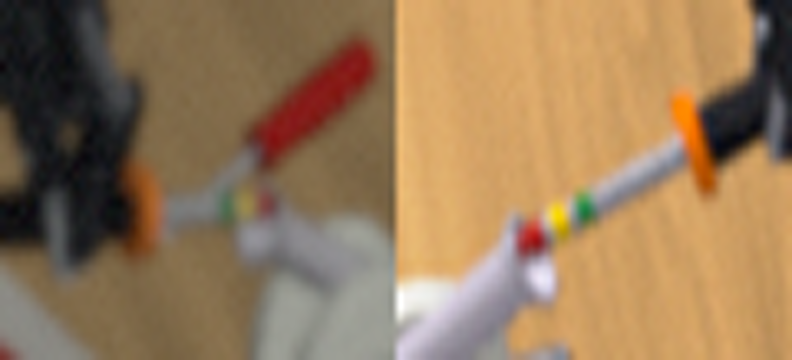

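```bash
python3 ang.py 245 203 560 220 143 210 693 145
```

```text
[ 0.5414 -0.2656  0.1587] 0.0024 [ 0.5971 -0.2582  0.1778] 0.0028 ang 18.76231275074733 yaw 7.565156731424916 0.05941605775725704
G-yellow 19.54 0.1041
G-collar 20.56 0.0447
```

Emit:
send_rows:
  increments: [-0.15,-0.02,0.4,0,0,-0.35,-0.05,0.8,0,0,-0.55,-0.07,1.2,0,0,-0.75,-0.1,1.6,0,0,-1.0,-0.13,2.1,0,0,-1.25,-0.16,2.5,0,0,-1.55,-0.2,2.9,0,0,-1.85,-0.24,3.3,0,0,-2.1,-0.27,3.6,0,0,-2.1,-0.27,3.6,0,0]

```text
time_s: 8.3
tool_pos: [0.616, -0.2564, 0.2281]
ee_rot: [0.657, 0.754, 0.001, 0.002]
wrist_force: [6.7, -0.4, -0.2]
opening: 0.0148
```

```bash
python3 look.py 8
```

```text
8.3 [ 0.616  -0.2564  0.2281] 0.01476771187556635 0.010882969667449956 [ 6.7 -0.4 -0.2] [ 0.01 -1.4   0.1 ]
h,z rel mouth 86.3 83.1 lat 0.4
```

View pics/z8.png

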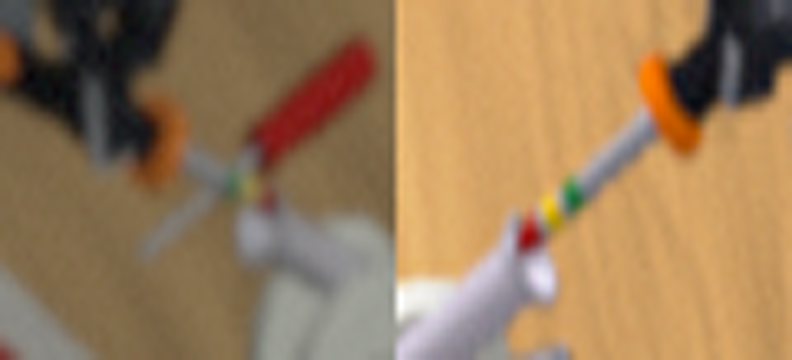

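```bash
python3 ang.py 250 188 552 210 162 145 670 105
```

```text
[ 0.5382 -0.2655  0.1642] 0.002 [ 0.5858 -0.2586  0.2006] 0.0027 ang 37.105724257621155 yaw 8.261623571343364 0.06033523646549871
G-yellow 39.35 0.1015
G-collar 42.58 0.0413
```

```bash
python3 - <<'E'
from h import *
S=cam("scene");D=cam("side")
A=lambda x,y:(210+x/6.6,140+y/9); B=lambda x,y:(260+(x-396)/6.6,230+y/9)
ax=np.array([.766*.9915,.766*.13,.643]);n=np.array([-.643*.9915,-.643*.13,.766]);l=np.array([-.13,.9915,0])
m0=np.array([.5305,-.268,.145])
for k,p in dict(mouth1=(A(258,230),B(533,260)),mouthlow=(A(253,262),B(548,300)),yel=(A(250,188),B(552,210)),col=(A(162,145),B(670,105)),green=(A(234,181),B(573,190))).items():
    x,e=tri((S,*p[0]),(D,*p[1]));print(k,x.round(4),e[0].round(4),"s n l",[(1000*(x-m0)@v).round(1) for v in(ax,n,l)])
for k,p in dict(mouth=m0,up=m0+.0165*n,lo=m0-.0165*n,L=m0+.0165*l,Rr=m0-.0165*l).items():
    q=proj(S,p);r=proj(D,p);print(k,((q-[210,140])*[6.6,9]).round(),((r-[260,230])*[6.6,9]+[396,0]).round())
E
sed -i 's/fx=6.6,fy=9/fx=6.6,fy=9/' look.py
```

```text
mouth1 [ 0.5318 -0.2687  0.1425] 0.0007 s n l [np.float64(-0.7), np.float64(-2.7), np.float64(-0.8)]
mouthlow [ 0.5357 -0.2728  0.1269] 0.0031 s n l [np.float64(-8.1), np.float64(-16.8), np.float64(-5.5)]
yel [ 0.5382 -0.2655  0.1642] 0.002 s n l [np.float64(18.4), np.float64(9.6), np.float64(1.5)]
col [ 0.5858 -0.2586  0.2006] 0.0027 s n l [np.float64(78.7), np.float64(6.5), np.float64(2.2)]
green [ 0.547  -0.2639  0.1708] 0.0019 s n l [np.float64(29.5), np.float64(8.9), np.float64(1.9)]
mouth [259. 225.] [528. 254.]
up [277. 185.] [505. 237.]
lo [242. 264.] [551. 269.]
L [278. 246.] [517. 211.]
Rr [241. 203.] [540. 297.]
```

The rod now stands at about 39°, parallel to the bore. Its tip is caught on the upper rim, about 10 mm above the axis. I'll back off, shift down onto the axis and enter.

Emit:
send_rows:
  increments: [0.3,0.02,0.2,0,0,0.5,0.05,0.35,0,0,0.8,0,0,0,0,1.1,-0.02,-0.4,0,0,1.1,-0.02,-0.45,0,0,0.9,-0.05,-0.62,0,0,0.7,-0.07,-0.8,0,0,0.7,-0.07,-0.8,0,0,0.7,-0.07,-0.8,0,0]

```text
time_s: 9.15
tool_pos: [0.6219, -0.2567, 0.2182]
ee_rot: [0.657, 0.754, -0.0, -0.0]
wrist_force: [-0.4, -0.0, -0.1]
opening: 0.0147
```

```bash
python3 look.py 9
```

```text
9.15 [ 0.6219 -0.2567  0.2182] 0.014670004464087708 0.00866668766322396 [-0.4 -0.  -0.1] [-0.04  0.01 -0.03]
h,z rel mouth 92.0 73.2 lat -0.7
```

View pics/z9.png

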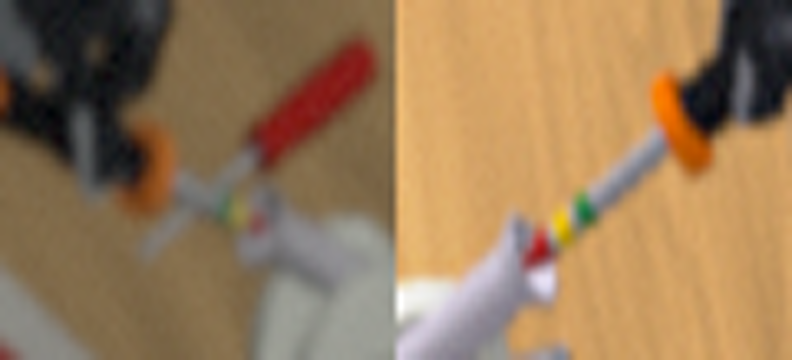

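Emit:
send_rows:
  increments: [-0.28,-0.04,-0.24,0,0,-0.57,-0.07,-0.48,0,0,-0.85,-0.11,-0.72,0,0,-1.14,-0.15,-0.96,0,0,-1.14,-0.15,-0.96,0,0]

```text
time_s: 9.67
tool_pos: [0.6099, -0.2582, 0.208]
ee_rot: [0.657, 0.754, -0.0, -0.001]
wrist_force: [-0.7, 0.4, -1.0]
opening: 0.0151
```

```bash
python3 look.py 10
```

```text
9.6667 [ 0.6099 -0.2582  0.208 ] 0.015132857961871143 0.021672927807534666 [-0.7  0.4 -1. ] [-0.03 -0.01 -0.05]
h,z rel mouth 80.0 63.0 lat -0.6
```

View pics/z10.png

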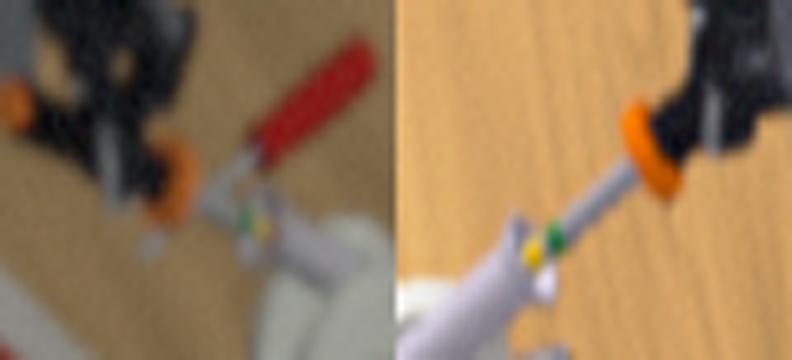

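Emit:
send_rows:
  increments: [-0.38,-0.05,-0.32,0,0,-0.76,-0.1,-0.64,0,0,-1.14,-0.15,-0.96,0,0,-1.52,-0.2,-1.28,0,0,-1.9,-0.25,-1.6,0,0,-2.28,-0.3,-1.93,0,0,-2.28,-0.3,-1.93,0,0]

```text
time_s: 10.35
tool_pos: [0.5869, -0.2611, 0.1886]
ee_rot: [0.657, 0.754, -0.0, -0.001]
wrist_force: [0.6, 0.7, -0.8]
opening: 0.0146
```

```bash
python3 look.py 11
```

```text
10.35 [ 0.5869 -0.2611  0.1886] 0.014565966218717875 0.02815737616756001 [ 0.6  0.7 -0.8] [-0.02  0.06 -0.04]
h,z rel mouth 56.8 43.6 lat -0.5
```

View pics/z11.png

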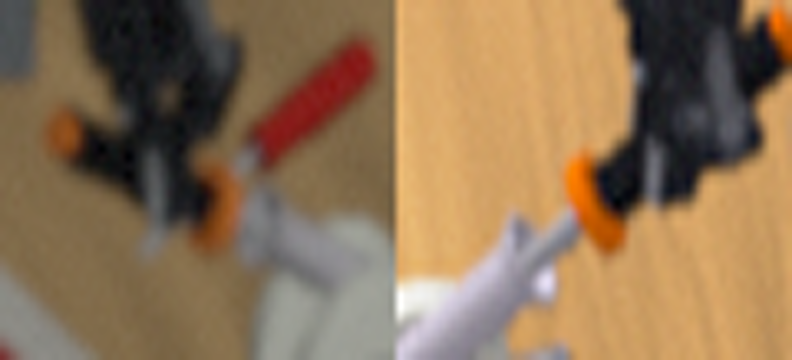

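Emit:
send_rows:
  increments: [-0.35,-0.05,-0.3,0,0,-0.7,-0.09,-0.6,0,0,-1.05,-0.14,-0.88,0,0,-1.35,-0.18,-1.14,0,0,-1.6,-0.21,-1.35,0,0,-1.75,-0.23,-1.48,0,0,-1.9,-0.25,-1.6,0,0,-1.9,-0.25,-1.6,0,0]

```text
time_s: 11.12
tool_pos: [0.5685, -0.2638, 0.1732]
ee_rot: [0.657, 0.754, -0.0, -0.0]
wrist_force: [-2.6, -1.6, 1.1]
opening: 0.0152
```

```bash
python3 look.py 12
```

```text
11.1167 [ 0.5685 -0.2638  0.1732] 0.015182861883730255 0.011334470076024894 [-2.6 -1.6  1.1] [-0.27  0.57  0.05]
h,z rel mouth 38.3 28.2 lat -0.8
```

View pics/z12.png

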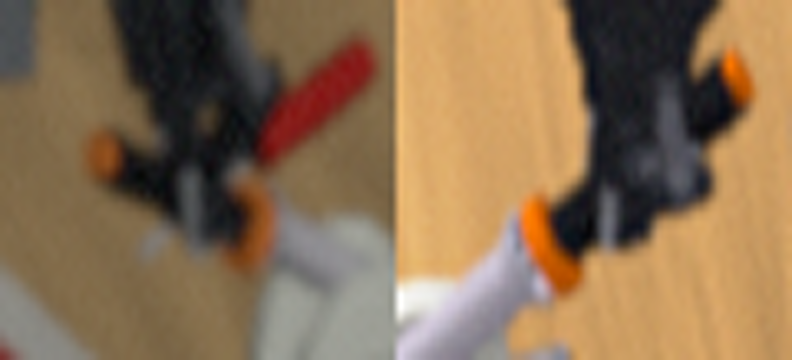

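Emit:
send_rows:
  increments: [-0.15,-0.01,-0.12,0,0,-0.3,-0.02,-0.24,0,0,-0.42,-0.03,-0.35,0,0,-0.42,-0.03,-0.35,0,0,-0.42,-0.03,-0.35,0,0]

```text
time_s: 11.63
tool_pos: [0.5658, -0.2642, 0.1709]
ee_rot: [0.657, 0.754, 0.001, 0.001]
wrist_force: [1.9, 1.7, 12.1]
opening: 0.0151
```

```bash
python3 look.py 13
```

```text
11.6333 [ 0.5658 -0.2642  0.1709] 0.015134119452005464 0.002469417588835166 [ 1.9  1.7 12.1] [ 0.28  0.12 -0.08]
h,z rel mouth 35.5 25.9 lat -0.8
```

View pics/z13.png

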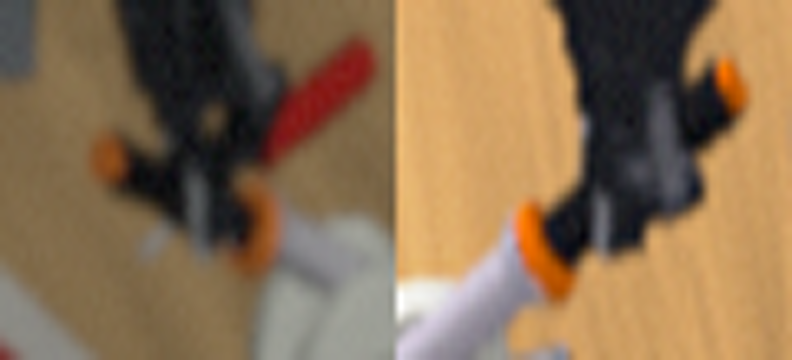

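Emit:
send_rows:
  increments: [-0.2,-0.02,-0.1,0,0,-0.4,-0.04,-0.2,0,0,-0.4,-0.04,-0.2,0,0,-0.4,-0.04,-0.2,0,0]

```text
time_s: 12.07
tool_pos: [0.5653, -0.2645, 0.1711]
ee_rot: [0.657, 0.754, 0.003, 0.005]
wrist_force: [18.3, 10.7, 26.9]
opening: 0.015
```

```bash
python3 look.py 14
python3 - <<'E'
from h import *
S=cam("scene");D=cam("side")
# handle end and collar in z13
A=lambda x,y:(210+x/6.6,140+y/9); B=lambda x,y:(260+(x-396)/6.6,230+y/9)
c,_=tri((S,*A(258,222)),(D,*B(543,250)));e,_=tri((S,*A(108,157)),(D,*B(733,85)));d=e-c
print(c,e,np.degrees(np.arctan2(d[2],np.hypot(*d[:2]))),np.degrees(np.arctan2(d[1],d[0])),np.linalg.norm(d))
E
```

```text
12.0667 [ 0.5653 -0.2645  0.1711] 0.015006250408601252 0.002791051931806186 [18.3 10.7 26.9] [ 2.   -2.52 -0.32]
h,z rel mouth 35.0 26.1 lat -1.0
[ 0.53413544 -0.26773176  0.14695767] [ 0.61235996 -0.25757321  0.20450568] 36.11266899594177 7.399246816368853 0.09764243290712547
```

View pics/z14.png

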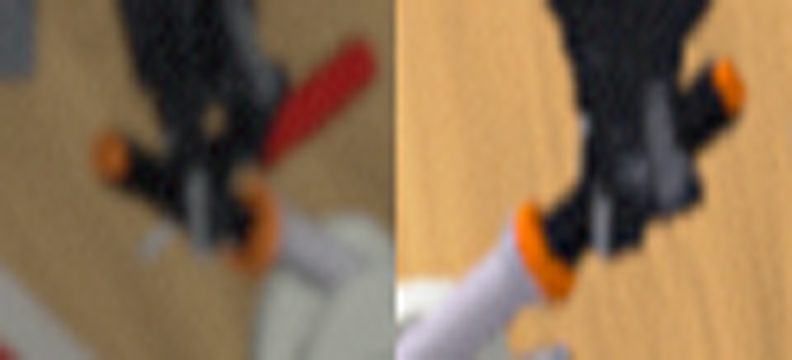

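The collar is flush on the mouth: about 30 N axial and no further motion. Drawing out along the axis now.

Emit:
send_rows:
  increments: [0.4,0.05,0.25,0,0,0.7,0.08,0.55,0,0,1.3,0.16,1.05,0,0,1.9,0.24,1.55,0,0,2.5,0.32,2.05,0,0,3.1,0.4,2.55,0,0,3.7,0.48,3.05,0,0,4.3,0.56,3.55,0,0,4.9,0.64,4.05,0,0,5.5,0.72,4.55,0,0,6.1,0.8,5.05,0,0,6.8,0.89,5.65,0,0,7.5,0.98,6.25,0,0,8.2,1.07,6.85,0,0,8.9,1.16,7.45,0,0,8.9,1.16,7.45,0,0,8.9,1.16,7.45,0,0]

```text
time_s: 13.58
tool_pos: [0.6502, -0.2527, 0.2426]
ee_rot: [0.657, 0.754, 0.0, 0.0]
wrist_force: [-1.3, 0.4, -1.2]
opening: 0.015
```

```bash
python3 look.py 15
```

```text
13.5833 [ 0.6502 -0.2527  0.2426] 0.01495647961578913 0.03067604044820315 [-1.3  0.4 -1.2] [-0.01 -0.02 -0.02]
h,z rel mouth 120.6 97.6 lat -0.4
```

View pics/crop15.png

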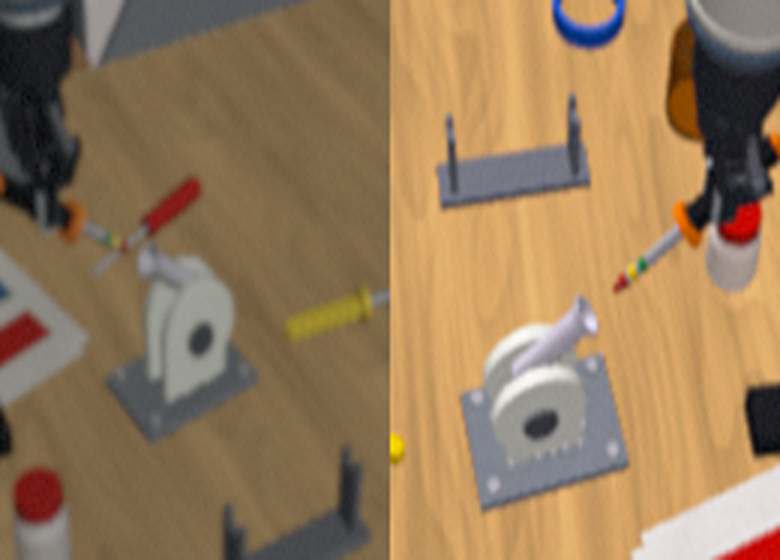

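Emit:
send_rows:
  increments: [0.5,0.5,2,0,0,0,4,3,0,0,-1.5,8,3,-2,0,-4.5,12,3,-4,0,-7.5,16,3,-6.2,0,-10.5,20,3,-6.2,0,-13.4,23.1,2,-6.2,0,-13.4,23.1,-1,-6.2,0,-13.4,23.1,-4,-6.2,0,-13.4,23.1,-6.5,-6.2,0,-13.4,23.1,-6.5,-6.2,0,-13.4,23.1,-6.5,-6.2,0,-13.4,23.1,-6.5,-6.2,0]

```text
time_s: 14.77
tool_pos: [0.5164, -0.0222, 0.1785]
ee_rot: [0.697, 0.717, 0.0, 0.0]
wrist_force: [0.4, -0.6, -2.0]
opening: 0.0147
```

Run:
```python
from h import *
s=env.read_state();print(s["time_s"],s["tool_pos"],2*np.degrees(np.arctan2(s["ee_rot"][1],s["ee_rot"][0])),abs(s["joint_vel"]).max(),s["wrist_force"])
b=grab("side","side16")[180:260,215:305];a=grab("scene","scene16")[180:260,255:345]
cv2.imwrite("pics/crop16.png",cv2.resize(np.hstack([a,b]),None,fx=4.4,fy=6,interpolation=cv2.INTER_CUBIC));grab("wrist","wrist16")
```

```text
14.7667 [ 0.51642918 -0.02221427  0.17853236] 91.58076768603556 0.011998540106638774 [ 0.4312002  -0.55011989 -1.97338873]
```

View pics/crop16.png

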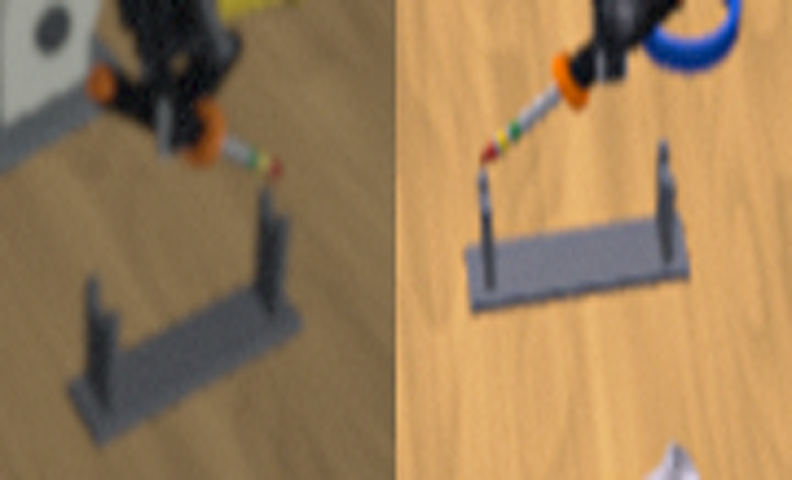

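View pics/wrist16.png

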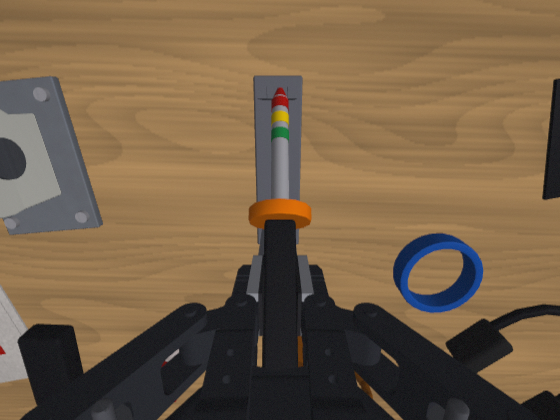

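Emit:
send_rows:
  increments: [-0.6,0,-1,0,0,-0.6,0,-2,0,0,-0.6,0,-3,0,0,-0.6,0,-4,0,0,-0.5,0,-5,0,0,-0.4,0,-6,0,0,-0.4,0,-6,0,0]

```text
time_s: 15.5
tool_pos: [0.5111, -0.0218, 0.1156]
ee_rot: [0.697, 0.717, -0.001, -0.001]
wrist_force: [-2.1, -0.0, -1.0]
opening: 0.0149
```

```bash
cat > look2.py <<'E'
from h import *
import sys
t=sys.argv[1]
s=env.read_state();print(s["time_s"],s["tool_pos"],2*np.degrees(np.arctan2(s["ee_rot"][1],s["ee_rot"][0])),abs(s["joint_vel"]).max(),s["wrist_force"],s["opening"])
b=grab("side","side"+t)[180:260,215:305];a=grab("scene","scene"+t)[180:260,255:345]
cv2.imwrite(f"pics/crop{t}.png",cv2.resize(np.hstack([a,b]),None,fx=4.4,fy=6,interpolation=cv2.INTER_CUBIC))
E
python3 look2.py 17
```

```text
15.5 [ 0.51106687 -0.02177366  0.1156045 ] 91.60459867209757 0.04605981253815439 [-2.06666643 -0.04680992 -1.03773074] 0.01489196029024975
```

View pics/crop17.png

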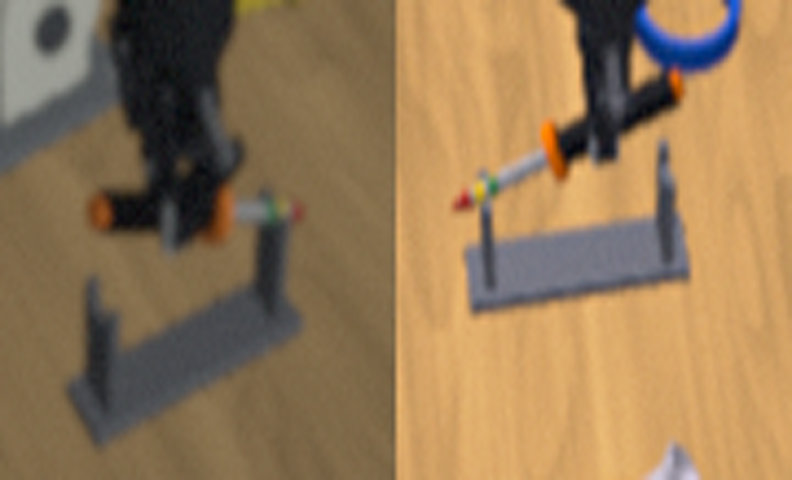

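Emit:
send_rows:
  increments: [0.1,0,-0.8,0,0,0.2,0,-1.6,0,0,0.3,0,-2.4,0,0,0.4,0,-3.2,0,0,0.4,0,-3.8,0,0,0.4,0,-4.2,0,0,0.4,0,-4.5,0,0,0.4,0,-4.5,0,0,0.4,0,-4.5,0,0]

```text
time_s: 16.35
tool_pos: [0.5182, -0.0221, 0.0746]
ee_rot: [0.697, 0.717, 0.002, 0.002]
wrist_force: [-1.9, -0.4, 35.6]
opening: 0.0147
```

```bash
python3 look2.py 18
```

```text
16.35 [ 0.51816186 -0.02214963  0.0745951 ] 91.60370507478868 0.0012986913349394588 [-1.86321072 -0.44608873 35.5650777 ] 0.014709034760987595
```

View pics/crop18.png

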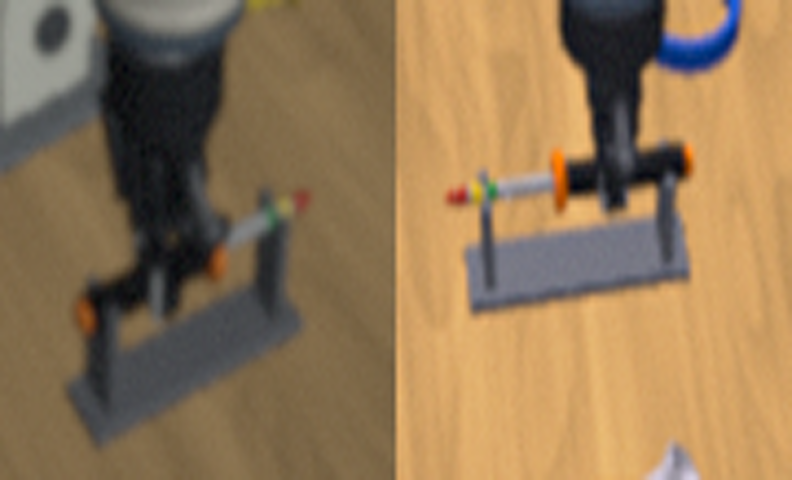

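Emit:
send_rows:
  increments: [0,0,0.8,0,0,0,0,1.6,0,0,0,0,3,0,0,0,0,5,0,0,0,0,8,0,0,0,0,11,0,0,1,4,11,3,0,2,8,11,6,0,3,12,11,9,0,4,16,11,11.3,0,5,20,11,11.3,0,5.9,24,11,11.3,0,5.9,27,10,11.3,0,5.9,29,9,11.3,0,5.9,31,8.6,11.3,0,5.9,32.5,8.6,11.3,0,5.9,33.5,8.6,11.3,0,5.9,33.5,8.6,11.3,0,5.9,33.5,8.6,11.3,0,5.9,33.5,8.6,11.3,0]

```text
time_s: 18.12
tool_pos: [0.575, 0.3123, 0.1589]
ee_rot: [0.623, 0.782, 0.0, 0.0]
wrist_force: [-0.0, 0.6, -1.0]
opening: 0.0149
```

Run:
```python
from h import *
s=env.read_state();print(s["time_s"],s["tool_pos"],2*np.degrees(np.arctan2(s["ee_rot"][1],s["ee_rot"][0])),abs(s["joint_vel"]).max(),s["wrist_force"],s["opening"])
b=grab("side","side19")[95:185,205:305];a=grab("scene","scene19")[245:335,330:430]
cv2.imwrite("pics/crop19.png",cv2.resize(np.hstack([a,b]),None,fx=4,fy=6,interpolation=cv2.INTER_CUBIC));grab("wrist","wrist19")
```

```text
18.1167 [0.57500368 0.31228535 0.15885493] 102.87038485500747 0.007404649249965641 [-0.01919546  0.59931414 -1.00710502] 0.014917152553954299
```

View pics/crop19.png

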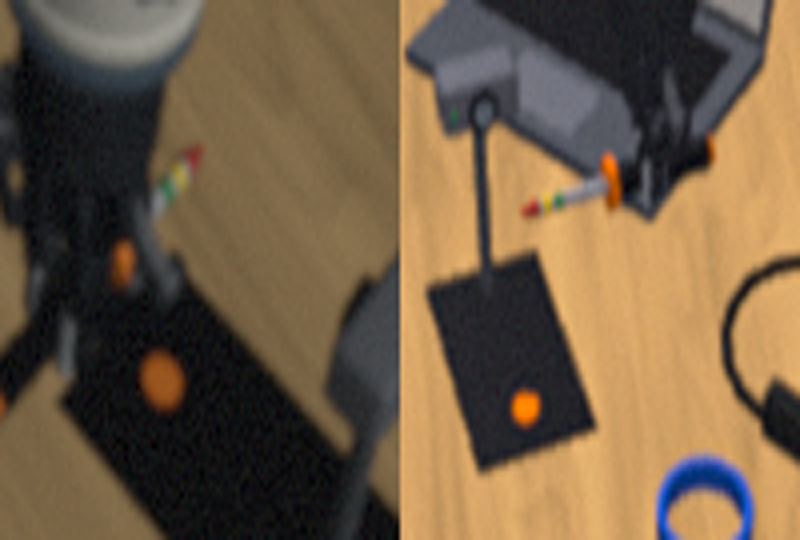

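View pics/wrist19.png

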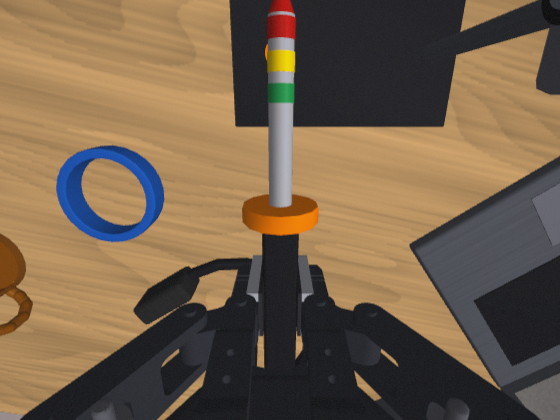

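View pics/scene19.png

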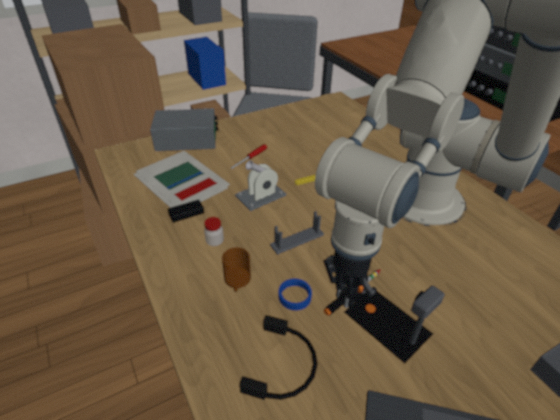

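Run:
```python
from h import *
S=cam("scene");D=cam("side");s=env.read_state();W=cam("wrist",s)
A=lambda x,y:(330+x/4,245+y/6);B=lambda x,y:(205+(x-400)/4,95+y/6)
P=[("tip",A(197,153),B(524,211),(281,0)),("yel",A(176,181),B(547,202),(281.5,60)),("col",A(123,262),B(612,180),(280.5,213)),("end",None,B(709,150),None)]
X={}
for n,a,b,w in P[:3]:
    x,e=tri((S,*a),(D,*b));x3,e3=tri((S,*a),(D,*b),(W,*w)) ;print(n,x.round(4),np.round(e,4),x3.round(4),np.round(e3,4));X[n]=(x,x3)
for k in(0,1):
    d=X["col"][k]-X["tip"][k];print("pitch",np.degrees(np.arctan2(d[2],np.hypot(*d[:2]))),"yaw",np.degrees(np.arctan2(d[1],d[0])),np.linalg.norm(d))
print("dot", onz(S,*A(163,380),.004),onz(D,*B(526,407),.004))
# wrist proj: predicted pixel rows of tip,yellow(-117?),collar for various pitches
g=s["tool_pos"]+[0,0,.001];ps=np.radians(12.8)
for th in(0,3,6,9):
    t=np.radians(th);u=np.array([np.cos(t)*np.cos(ps),np.cos(t)*np.sin(ps),np.sin(t)])
    print(th,proj(W,g-.130*u).round(1),proj(W,g-.046*u).round(1),proj(S,g-.13*u).round(1),proj(D,g-.13*u).round(1),proj(D,g-.046*u).round(1),proj(D,g+.054*u).round(1))
```

```text
tip [0.4565 0.2864 0.1587] [0.0008 0.0008] [0.4568 0.2865 0.1587] [0.001  0.0006 0.0005]
yel [0.4773 0.2921 0.1592] [0.0012 0.0012] [0.4768 0.2916 0.1593] [0.0011 0.0015 0.0009]
col [0.5339 0.3089 0.1597] [0.0057 0.0057] [0.5342 0.3068 0.1603] [0.0069 0.0048 0.0028]
pitch 0.7047319648623707 yaw 16.198433806062884 0.08057396784150427
pitch 1.145474372679336 yaw 14.66671154318732 0.08006249825045551
dot [0.44852986 0.28428194 0.004     ] [0.45191346 0.28299507 0.004     ]
0 [278.2 -33.9] [278.3 200.4] [381.  268.3] [233.5 130.5] [255.8 125.6] [281.5 119.9]
3 [278.3 -25. ] [278.3 198.9] [380.4 270.2] [233.7 132.1] [255.8 126.1] [281.5 119.2]
6 [278.4 -16.1] [278.4 197.8] [379.8 272.2] [233.9 133.5] [255.8 126.6] [281.5 118.6]
9 [278.5  -7.1] [278.4 196.9] [379.1 274.3] [234.2 135. ] [255.9 127.2] [281.4 118. ]
```

Emit:
send_rows:
  increments: [-0.3,-0.1,0.1,0,0,-0.6,-0.2,0.1,0,0,-0.6,-0.2,0.1,0,0,-0.6,-0.2,0.1,0,0,-0.6,-0.2,0.1,0,0,-0.6,-0.2,0.1,0,0,-0.6,-0.2,0.1,0,0,-0.6,-0.2,0.1,0,0]

```text
time_s: 18.93
tool_pos: [0.5688, 0.3112, 0.1593]
ee_rot: [0.623, 0.782, -0.0, 0.0]
wrist_force: [-0.2, 0.7, -1.4]
opening: 0.0149
```

Run:
```python
from h import *
s=env.read_state();print(s["time_s"],s["tool_pos"],abs(s["joint_vel"]).max(),s["wrist_force"],s["opening"])
b=grab("side","side20")[95:185,205:305];a=grab("scene","scene20")[245:335,330:430]
cv2.imwrite("pics/crop20.png",cv2.resize(np.hstack([a,b]),None,fx=4,fy=6,interpolation=cv2.INTER_CUBIC))
s=env.read_state();print(s["time_s"],s["tool_pos"],abs(s["joint_vel"]).max())
```

```text
18.9333 [0.56881668 0.31120172 0.15934835] 0.0012907807639938394 [-0.23134318  0.67146867 -1.43939405] 0.014905036347429929
19.0333 [0.56876271 0.31122274 0.15935551] 0.0017147602065979888
```

View pics/crop20.png

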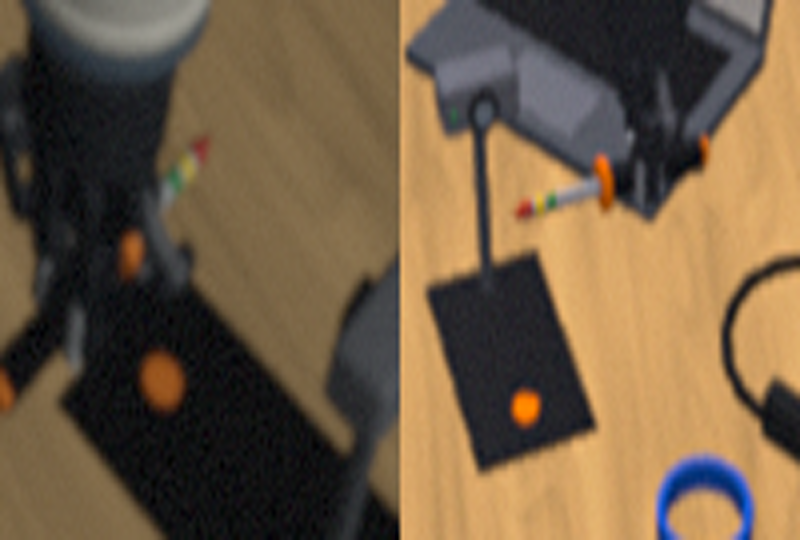

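View pics/side20.png

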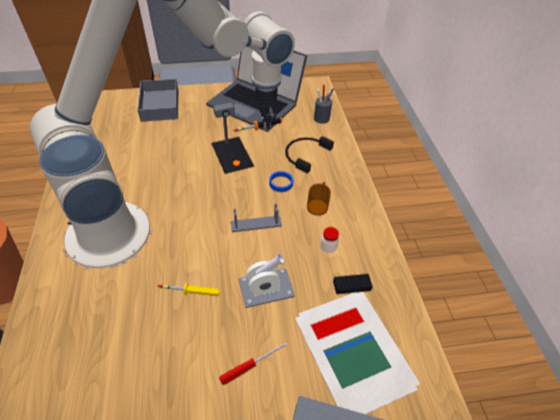

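The rod is level and still. In the crops its tip is at (205,145) in the scene view and (522,210) in the side view, over the dot at lens height. Nothing else on the desk has moved, so I'm handing in.

```bash
python3 -c "
from cell import env
print(env.close_job())"
```

```text
the job is handed in; nothing more can be done
None
```

I handed the job in at 19.0 s of the 53 s allowed. As far as I can measure, every step was met, but the interface gives no verdict.

- **Tilting and entry:** I took the black-handled rod off its rest. The tool can only point down, so I tilted the rod by pressing its tip on the tube's mouth and swinging the handle up. The first push locked by friction at 38 N. The tip then caught on the upper rim about 10 mm off the axis, so I backed off, shifted down and entered cleanly.
- **Insertion:** The collar stopped on the mouth with about 30 N axial and no further movement. The camera angle read 36° against the tube's 40°, inside the 8° allowed.
- **Drawing out:** I pulled the rod straight out until its tip was about 25 mm clear of the mouth.
- **Levelling:** I set the rod back into the rest's notches, still gripped, to level it, then lifted it out and carried it to the desk camera.
- **Last checks:**
  - Before a final 6 mm correction, the tip was about 8 mm from the viewing point, and the rod read about 1° off level and within about 5° of side-on. I did not triangulate it again after that move.
  - The rod slid an estimated 5–8 mm along the grip while being levelled; the correction was for this.
  - At the end the arm was at rest, with the fingers stopped on the rod at an opening of 14.9 mm. The rod was clear of the rest, housing and camera in the pictures, and the other things looked unmoved.

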